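Stand the narrow clipboard in the wire sorter

ROBOT

A 6-joint arm with a two-finger parallel gripper is mounted at the origin on the work surface. World frame = base frame: x ahead of the robot, y to its left, z up, the work surface at z = 0. Lengths are in m, angles in rad, forces in N, time in s.
With the tool pointing down it reaches from about 0.25 to 0.725 m from the base axis. Payload 4 kg.
Tool frame: the origin (TCP) lies where the fingers leave the gripper's body, on its centre line; the fingertips stand 73 mm ahead of it and the grasp point (between the pads) lies 54 mm ahead of it (bot.tips_ahead is the z of the fingertips in the tool frame, in m); z points along the fingers, y is the direction in which the jaws open and shut (so a half turn about z gives the same grasp; the last joint's range is limited). The gripper opens to 85 mm and grips with 20 to 120 N. Pads are 22 mm wide; open, the fingers measure 114 mm over their backs; the gripper's body (76 mm by 85 mm) begins 54 mm behind the grasp point. The pads swing forward as they close: fully open they stand 13 mm farther back than shut.
Start: joints at [-1.121, 0.241, 0.005, 1.335, 0, 1.571], TCP at [0.217, -0.45, 0.304] pointing down, gripper open.
Joint ranges: [-2.72, 2.72], [-1.05, 1.87], [-1.09, 1.28], [-1.99, 2.15], [-1.42, 1.44], [-3.14, 3.14]. Speed limits (rad/s): [2.79, 2.79, 3.14, 3.14, 3.14, 3.14].

INTERFACE

Orientations are given as a unit quaternion [x, y, z, w].
In Python, from workcell import readout, camera, get_calibration, order, bot gives the robot as it stands.
- The arm moves only by the tool send_rows, never from a script. Its argument "moves" is a list of rows, each a list of 3 entries, a list of its own where there are three numbers: the shift along the tool's x, y, z in mm, then the turn, a rotation vector about the tool's x, y, z in rad, then the finger opening in mm, from 0 to 85.4. In form: [[[dx, dy, dz], [ax, ay, az], grip], ...]. A call has 1 to 12 rows; each row is the pose to reach, as a shift and turn from the pose measured when the call began, along the tool's axes at that moment; what a row does not reach only later rows make up. A row lasts 1/12 s, in which the tool goes at most 41.7 mm and 7.16 degrees, less where a joint would pass 70% of its speed; a pose out of reach is approached as far as the arm can. A call with a gripper value outside its range is refused whole. The fingers move at their own pace and stop on an object; the grip force is fixed at half the most. Time passes only in rows, so rows that repeat a pose let the fingers close. It gives the time, the measured TCP pose, the force and the opening at its end, in the units of the state.
- readout.get_obs(): the state, without advancing time (a new reading comes with each control period).
- camera(name): name is "side" or "top" or "wrist"; returns the picture (420x560x3 uint8, red, green, blue); there is no depth.
- get_calibration(name): a dict with "fx", "fy", "cx", "cy" (pixels), "R" (3x3) and "t" (3): a world point X has camera coordinates R X + t. Camera axes: x right, y down, z forward; pixel columns grow to the right and rows downward; lengths in m; the calibration is good to about 2 mm. A picture is of the moment at which its call begins: read the wrist's pose just before it. get_calibration takes no time and is no camera call; for the wrist camera it gives the pose at the moment of the call.
- order.job_done(): hands the job in, once; it reports no verdict.
The state is a dict: "clock": time; "joint_pos": joint angles; "joint_vel": joint speeds; "tau": joint torques, N m; "eef_pos": TCP position; "tool_rot": TCP orientation; "ft_force": force on the tool from outside, world axes, zero at the start; "ft_torque": the same for the moment, N m; "grip_width": finger opening in m.
Only numpy, scipy, OpenCV 4.12 (cv2) and the standard library are available. Lean on these libraries where they do the work, as an engineer would, in place of code of your own. Each camera call takes 0.05 s, during which the arm holds its last target. There are 200 camera calls.

TASK

Three clipboards stand in the slotted wooden block. Take the tall narrow one and stand it on edge, clip up, in the empty slot of the black wire sorter, right down on the sorter's floor and about midway along the slot. Lower it in rather than dropping it, let go, and leave the other two clipboards in the block.

Things in the scene. Friction and masses are not known exactly. Their poses are not given: they have to be found in the camera images.
- narrow_center (a point): Centre of the tall narrow clipboard's board: brown, 90 wide x 165 tall x 6 mm, 0.13 kg, standing in the wooden block, leaning up to 5 deg. x along its width, y thickness, z up. Rigid steel clip on the +y face, mid-width, 60 mm wide, 38.5 to 80.5 mm above this point; board plus clip span y = -3 to +12 mm: grip both across y about 60 mm above this point.
- slot_floor (a point): Mid-floor of the empty slot of the fixed black wire sorter (x along the slot, y across, z up). Three slots 30 mm apart, 24 mm clear between wire hoops 120 mm long, rising 76 mm above this floor, itself 4 mm above the table. The other two slots, any two, hold grey card boxes 88 mm tall. The slot is loose: the freed board leans on a wire, which is fine; its clip may face either way.
- wide_center (a point): Centre of the wide clipboard's board, 150 wide x 125 tall x 6 mm, same clip and axes, to be left where it is. The three clipboards stand in any order in the fixed pale wooden block, 120 x 204 x 46 mm, in three parallel slots along x, 65 mm apart, 9 mm wide, 40 mm deep, their floor 6 mm above the table.
- short_center (a point): Centre of the short clipboard's board, 100 wide x 110 tall x 6 mm, same clip and axes, in another slot of the same wooden block, to be left where it is.
Things that resemble listed ones, but are neither listed nor needed, are in the scene too. Leave any purple or red look-alike of the part that bears narrow_center alone.

How it is judged:
At the end, for the whole second after the job is handed in: The narrow clipboard stands clip up in the empty slot of the wire sorter: its centre within 30 mm of the slot's middle in plan and within 16 mm across the slot, its foot on the sorter's floor (centre 70 to 92 mm above it), upright within 17 degrees, in line with the slot within 15 degrees, at rest (horizontal distance between narrow_center and slot_floor below 0.03 m and y of narrow_center in the frame of slot_floor between -0.016 and 0.016 m and z of narrow_center in the frame of slot_floor between 0.07 and 0.092 m and angle between narrow_center's own z axis and vertical below 0.3 rad and angle between the x axis of narrow_center and the x axis of slot_floor, either way round below 0.26 rad and linear speed of narrow below 0.02 m/s); the robot touches nothing.
It fails at once if the narrow clipboard is dropped into the slot (falls in faster than 0.7 m/s, as from 25 mm or more) (horizontal distance between narrow_center and slot_floor below 0.03 m and z of narrow_center in the frame of slot_floor below 0.17 m and linear speed of narrow above 0.7 m/s).
It fails at once if the wide clipboard is taken out of its place (moved more than 40 mm) (distance of wide_center from where it was at the start of the episode above 0.04 m).
It fails at once if the short clipboard is taken out of its place (moved more than 40 mm) (distance of short_center from where it was at the start of the episode above 0.04 m).
It also fails if it takes over 48 s, if anything falls off the work surface, if the arm or the gripper's body presses on something with over 40 N, if the wrist force passes 120 N, or if a joint passes its speed limit or range.

## Working session

There is one attempt and no reset: what is moved stays moved. The work goes in short steps, Python scripts to look and compute and a tool call to move; the robot and the scene stay as the last step left them, time stands still between calls to the robot, and variables do not carry over. Pictures are saved under pics/ and viewed, about 8 in all and at most 12, crops included, and the job is handed in when it is done.

Besides the shell and the picture viewer there is one more tool, called after ">>>" as name(argument=value, ...), one argument or row to a line, values as JSON. send_rows: Moves the arm, as the interface text tells. Its arguments: {"type":"object","properties":{"moves":{"type":"array","items":{"type":"array"}}},"required":["moves"]}

```bash
mkdir -p pics; cat > h.py <<'E'
import numpy as np, cv2, json
from workcell import readout, camera, get_calibration, order, bot
def snap(n,f):
    c=get_calibration(n); im=camera(n); cv2.imwrite(f'pics/{f}.png',im[:,:,::-1])
    json.dump({k:np.asarray(v).tolist() for k,v in c.items()},open(f'pics/{f}.json','w')); return im
def P(f):
    c=json.load(open(f'pics/{f}.json')); K=np.array([[c['fx'],0,c['cx']],[0,c['fy'],c['cy']],[0,0,1]])
    return K@np.c_[np.array(c['R']),np.array(c['t'])]
def tri(*fp):
    A=[]
    for f,(u,v) in fp:
        M=P(f); A+= [u*M[2]-M[0],v*M[2]-M[1]]
    A=np.array(A); A/=np.linalg.norm(A[:,:3],axis=1)[:,None]
    X=np.linalg.lstsq(A[:,:3],-A[:,3],rcond=None)[0]; return X, np.abs(A[:,:3]@X+A[:,3]).max()
def onz(f,uv,z):
    M=P(f); A=np.array([uv[0]*M[2]-M[0],uv[1]*M[2]-M[1]]); return np.linalg.solve(A[:,:2],-A[:,3]-A[:,2]*z)
def proj(f,X):
    x=P(f)@np.r_[X,1]; return x[:2]/x[2]
E
python3 - <<'E'
from h import *
a=snap('top','top0');b=snap('side','side0')
for f in('top0','side0'):
    c=cv2.resize(cv2.imread(f'pics/{f}.png'),(800,600),interpolation=cv2.INTER_CUBIC);cv2.imwrite(f'pics/{f}_b.png',c)
print(readout.get_obs())
E
```

```text
{'clock': 0.1, 'joint_pos': array([-1.12102942e+00,  2.41336258e-01,  3.87975731e-03,  1.33518501e+00,
        4.36158553e-06,  1.57083363e+00]), 'joint_vel': array([-0.00025339, -0.00241075,  0.00126964, -0.00067991,  0.00075017,
        0.00020899]), 'tau': array([-1.60515901e-04, -3.73138797e+01,  2.53009790e+01,  1.08513472e-02,
       -4.01787105e-06, -2.04489950e-06]), 'eef_pos': array([ 0.21719808, -0.44989961,  0.30311047]), 'tool_rot': array([ 9.74823847e-01,  2.22974472e-01, -2.03621989e-04, -8.99842667e-04]), 'ft_force': array([-0.29308608,  0.24008442,  0.3237805 ]), 'ft_torque': array([ 0.03501251, -0.0441363 ,  0.01646805]), 'grip_width': 0.08533797194054783}
```

View pics/top0_b.png

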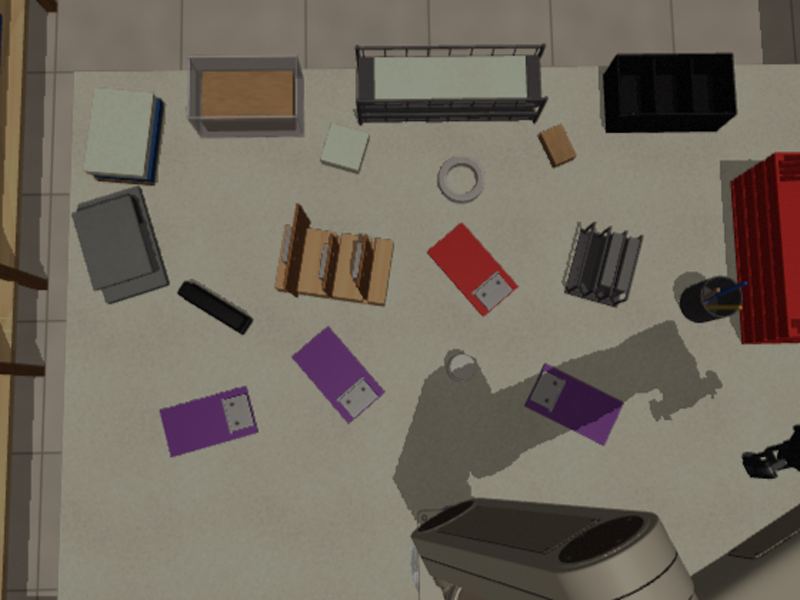

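View pics/side0_b.png

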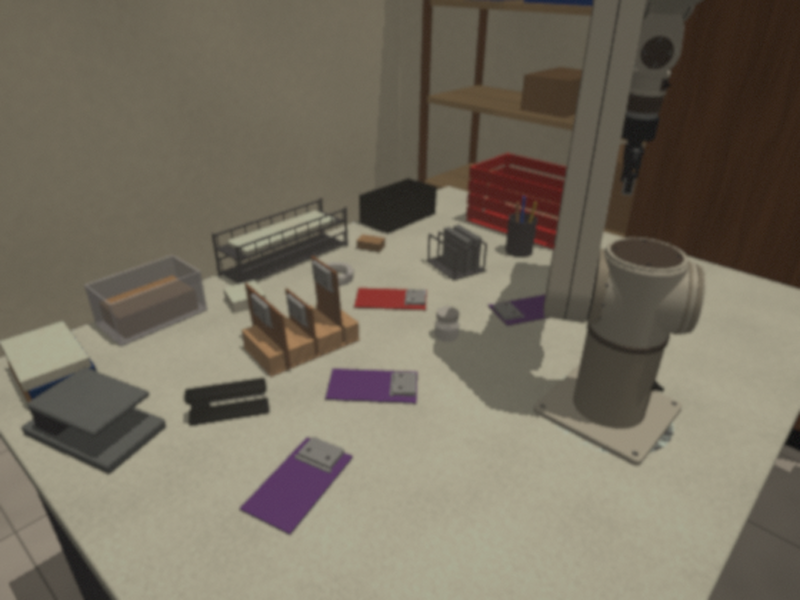

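```bash
python3 - <<'E'
from h import *
t=cv2.imread('pics/top0.png');s=cv2.imread('pics/side0.png')
def cr(im,x,y,w,h): return cv2.resize(im[y:y+h,x:x+w],(400,300),interpolation=cv2.INTER_CUBIC)
cv2.imwrite('pics/crop.png',np.vstack([np.hstack([cr(t,185,135,100,75),cr(t,380,145,80,60)]),np.hstack([cr(s,160,172,120,90),cr(s,280,145,80,60)])]))
for n,p in dict(block=(335,255),tallclip=(357,260),sorter=(602,265)).items(): print(n,[onz('top0',np.array(p)*.7,z) for z in(0,.04,.17)])
c=get_calibration('wrist');print(c); R=np.array(c['R']);print('wristcam pos',-R.T@c['t']);T=get_calibration('top');print(-np.array(T['R']).T@T['t'])
E
```

```text
block [array([0.57635221, 0.24153454]), array([0.56838673, 0.23842047]), array([0.54249893, 0.22829975])]
tallclip [array([0.56597666, 0.19966804]), array([0.5583101 , 0.19776012]), array([0.53339376, 0.19155938])]
sorter [array([ 0.54863418, -0.2708537 ]), array([ 0.54146724, -0.25920617]), array([ 0.51817469, -0.22135168])]
{'fx': 292.72985725346075, 'fy': 292.72985725346075, 'cx': 277.16737246337084, 'cy': 208.6969667802241, 'R': array([[ 0.43398653, -0.90091708, -0.00202556],
       [-0.86480842, -0.41722045,  0.27934476],
       [-0.25251157, -0.11948014, -0.96018873]]), 't': array([-0.49818012, -0.03504453,  0.37957362])}
wristcam pos [ 0.28174338 -0.41808877  0.37324273]
[0.29986342 0.13344247 1.38843523]
```

View pics/crop.png

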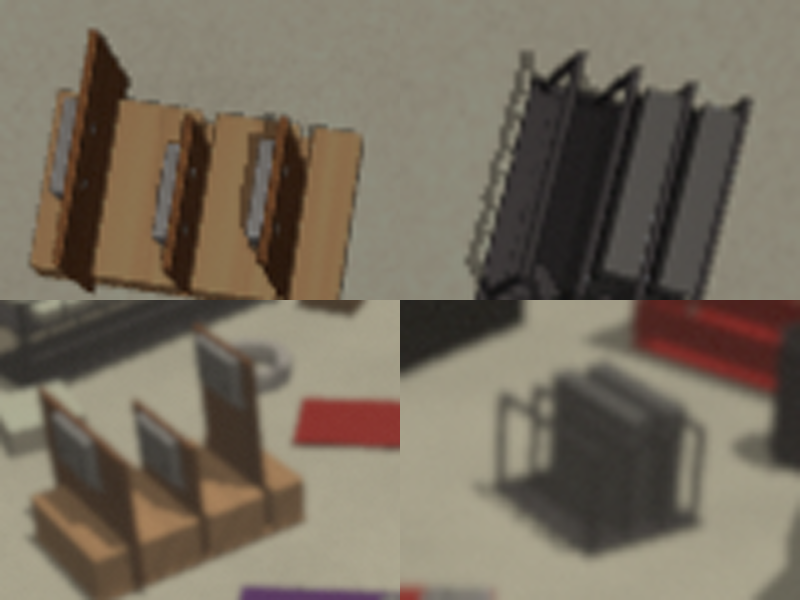

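>>> send_rows(
  moves=[
    [[355,-84,-57],[0,0,0.6],85],
    [[355,-84,-57],[0,0,0.6],85],
    [[355,-84,-57],[0,0,0.6],85],
    [[355,-84,-57],[0,0,0.6],85],
    [[355,-84,-57],[0,0,0.6],85],
    [[355,-84,-57],[0,0,0.6],85],
    [[355,-84,-57],[0,0,0.6],85],
    [[355,-84,-57],[0,0,0.6],85],
    [[355,-84,-57],[0,0,0.6],85],
    [[355,-84,-57],[0,0,0.6],85],
    [[355,-84,-57],[0,0,0.6],85],
    [[355,-84,-57],[0,0,0.6],85],
  ],
)

```text
clock: 1.1
eef_pos: [0.501, -0.219, 0.3595]
tool_rot: [0.997, -0.074, -0.001, -0.001]
ft_force: [-0.9, -0.3, 0.5]
grip_width: 0.0854
```

```bash
python3 - <<'E'
from h import *
snap('wrist','w1'); o=readout.get_obs(); print(o['eef_pos'],o['tool_rot'],o['joint_pos'])
M=np.array(json.load(open('pics/w1.json'))['R']); print(proj('w1',[.545,-.26,0]),proj('w1',[.545,-.23,.08]))
cv2.imwrite('pics/w1_b.png',cv2.resize(cv2.imread('pics/w1.png'),(800,600),interpolation=cv2.INTER_CUBIC))
E
```

```text
[ 0.5001325  -0.21979632  0.35948795] [ 9.97209232e-01 -7.46390442e-02 -1.42066959e-03 -8.61159574e-04] [-4.14354213e-01  3.22316304e-01  2.58924501e-01  1.51065734e+00
  6.77326464e-04  2.87665459e+00]
[302.24429248 138.69015415] [282.30131645 146.16886054]
```

View pics/w1_b.png

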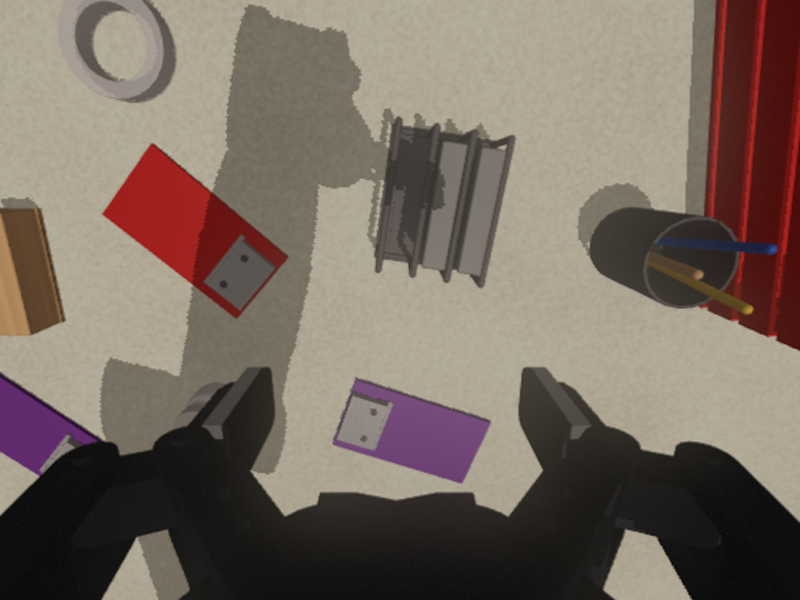

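```bash
python3 - <<'E'
from h import *
far=np.array([(398,120),(436,127),(475,132),(513,138)])*.7; near=np.array([(378,270),(413,275),(447,280),(482,285)])*.7
tf=np.array([(583,55),(637,70),(692,88),(748,100)],float); tf=(tf-[400,0])/5+[380,145]
for i in range(4):
    a,b=onz('w1',far[i],.08),onz('w1',near[i],.08); d=a-b
    print(a.round(4),b.round(4),'mid',((a+b)/2).round(4),'len',np.hypot(*d).round(4),'ang',np.arctan2(d[1],d[0]).round(3),'tri far',tri(('w1',far[i]),('top0',tf[i])))
E
```

```text
[ 0.6123 -0.2356] [ 0.4975 -0.2013] mid [ 0.5549 -0.2185] len 0.1199 ang -0.29 tri far (array([ 0.61057388, -0.23564813,  0.09026154]), np.float64(0.0005660474280254624))
[ 0.603  -0.2641] [ 0.4887 -0.2303] mid [ 0.5458 -0.2472] len 0.1191 ang -0.288 tri far (array([ 0.60169637, -0.26311658,  0.09125291]), np.float64(0.00026269661095223995))
[ 0.5949 -0.2937] [ 0.48   -0.2586] mid [ 0.5375 -0.2761] len 0.1201 ang -0.297 tri far (array([ 0.59423082, -0.29403541,  0.08141123]), np.float64(0.0006443264813507932))
[ 0.5861 -0.3227] [ 0.4712 -0.2879] mid [ 0.5286 -0.3053] len 0.1201 ang -0.294 tri far (array([ 0.58556463, -0.32084264,  0.08827633]), np.float64(0.0003972222956148963))
```

>>> send_rows(
  moves=[
    [[40,-400,0],[0,0,-0.5],85],
    [[40,-400,0],[0,0,-0.5],85],
    [[40,-400,0],[0,0,-0.5],85],
    [[40,-400,0],[0,0,-0.5],85],
    [[40,-400,0],[0,0,-1.0],85],
    [[40,-400,0],[0,0,-1.0],85],
    [[40,-400,0],[0,0,-1.0],85],
    [[40,-400,0],[0,0,-1.0],85],
    [[40,-400,0],[0,0,-1.5],85],
    [[40,-400,0],[0,0,-1.5],85],
    [[40,-400,0],[0,0,-1.5],85],
    [[40,-400,0],[0,0,-1.5],85],
  ],
)

```text
clock: 2.15
eef_pos: [0.5991, 0.17, 0.3588]
tool_rot: [0.779, 0.628, -0.002, -0.002]
ft_force: [-0.2, -0.5, 0.2]
grip_width: 0.0848
```

>>> send_rows(
  moves=[
    [[15,-24,0],[0,0,-0.5],85],
    [[15,-24,0],[0,0,-0.5],85],
    [[15,-24,0],[0,0,-0.5],85],
    [[15,-24,0],[0,0,-0.5],85],
    [[15,-24,0],[0,0,-1.0],85],
    [[15,-24,0],[0,0,-1.0],85],
    [[15,-24,0],[0,0,-1.0],85],
    [[15,-24,0],[0,0,-1.0],85],
    [[15,-24,0],[0,0,-1.65],85],
    [[15,-24,0],[0,0,-1.65],85],
    [[15,-24,0],[0,0,-1.65],85],
    [[15,-24,0],[0,0,-1.65],85],
  ],
)

```text
clock: 3.15
eef_pos: [0.5788, 0.1875, 0.3586]
tool_rot: [0.144, 0.99, -0.0, -0.003]
ft_force: [0.5, -0.4, -0.3]
grip_width: 0.0849
```

>>> send_rows(
  moves=[
    [[0,0,0],[0,0,-0.15],85],
    [[0,0,0],[0,0,-0.15],85],
  ],
)

```text
clock: 3.32
eef_pos: [0.5786, 0.1849, 0.3583]
tool_rot: [0.069, 0.998, -0.001, -0.003]
ft_force: [0.1, -0.1, 1.0]
grip_width: 0.0852
```

```bash
python3 - <<'E'
from h import *
snap('wrist','w2'); o=readout.get_obs(); print(o['eef_pos'],o['tool_rot'],o['joint_pos'])
q=o['tool_rot'];print(2*np.arctan2(q[1],q[0]))
cv2.imwrite('pics/w2_b.png',cv2.resize(cv2.imread('pics/w2.png'),(800,600),interpolation=cv2.INTER_CUBIC))
E
```

```text
[0.57867656 0.18504586 0.35831745] [ 6.95125443e-02  9.97575163e-01 -5.10659980e-04 -3.39711948e-03] [3.08904708e-01 4.58549860e-01 4.57451025e-01 1.57638830e+00
 1.56144011e-03 4.48037601e-01]
3.002454537175475
```

View pics/w2_b.png

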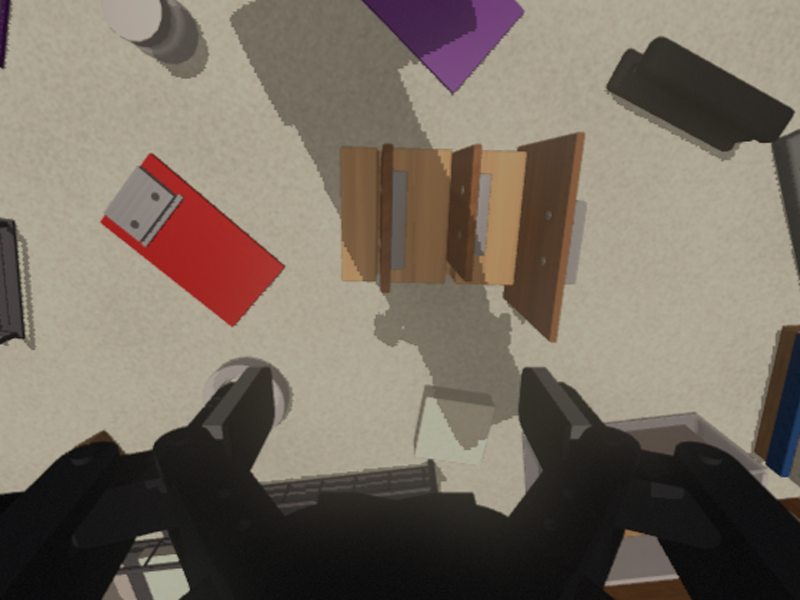

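```bash
python3 - <<'E'
from h import *
n,f=np.array((387,145.))*.7,np.array((386.5,291.))*.7   # near robot is image-top
tn,tf=(251,199.5),(255.25,164.5)
for nm,a,b in(('near',n,tn),('far',f,tf)): print(nm,tri(('w2',a),('top0',b)),onz('w2',a,.171))
a,b=onz('w2',n,.171),onz('w2',f,.171);d=b-a;print('len',np.hypot(*d),'ang',np.arctan2(d[1],d[0]),'mid',(a+b)/2)
# block top corners z=.046
c=[onz('w2',np.array(p)*.7,.046) for p in((341,147),(342,281),(526,152),(518,285))]
for p in c: print(p)
d=c[1]-c[0];print('blk ang',np.arctan2(d[1],d[0]),np.hypot(*d))
E
python3 - <<'E'
import cv2
im=cv2.imread('pics/w2.png')[90:225,225:300];cv2.imwrite('pics/w2c.png',cv2.resize(im,None,fx=5.9,fy=4.4,interpolation=cv2.INTER_CUBIC)[:590])
E
```

```text
near (array([0.49009599, 0.19109585, 0.17272477]), np.float64(0.001757507752205456)) [0.4895203  0.19284633]
far (array([0.57960123, 0.17887163, 0.15613215]), np.float64(0.0005278639051495837)) [0.57628952 0.17994744]
len 0.08772274590595465 ang -0.1475765950579316 mid [0.53290491 0.18639688]
[0.47606581 0.15188772]
[0.5933657  0.13222663]
[0.50214892 0.30981443]
[0.61998317 0.29599358]
blk ang -0.166070187542827 0.11893620683317363
```

View pics/w2c.png

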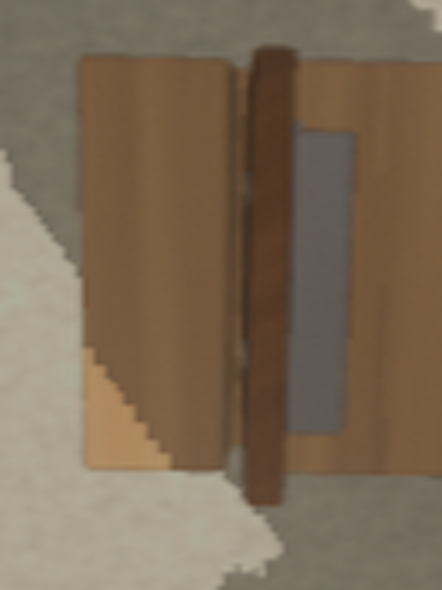

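>>> send_rows(
  moves=[
    [[45,-1,30],[0,0,0.015],85],
    [[45,-1,60],[0,0,0.015],85],
    [[45,-1,95],[0,0,0.015],85],
    [[45,-1,95],[0,0,0.015],85],
    [[45,-1,95],[0,0,0.015],85],
    [[45,-1,95],[0,0,0.015],85],
  ],
)

```text
clock: 3.87
eef_pos: [0.5346, 0.1897, 0.2656]
tool_rot: [0.078, 0.997, -0.0, -0.002]
ft_force: [0.6, -0.0, -0.2]
grip_width: 0.0849
```

```bash
python3 - <<'E'
from h import *
from scipy.spatial.transform import Rotation as R
snap('wrist','w3'); o=readout.get_obs(); p=o['eef_pos'];r=R.from_quat(o['tool_rot']);print(p,r.as_matrix().round(4).tolist())
print('shift',r.inv().apply(np.array([.5335,.190,.2025])-p)*1000)
print(proj('w3',[.533,.1864,.171]))
cv2.imwrite('pics/w3_b.png',cv2.imread('pics/w3.png'))
E
```

```text
[0.53514648 0.19009619 0.26639915] [[-0.9879, 0.155, -0.0023], [0.155, 0.9879, 0.001], [0.0024, 0.0006, -1.0]]
shift [ 1.45921906 -0.39137772 63.90257573]
[269.6506765  243.61161906]
```

View pics/w3_b.png

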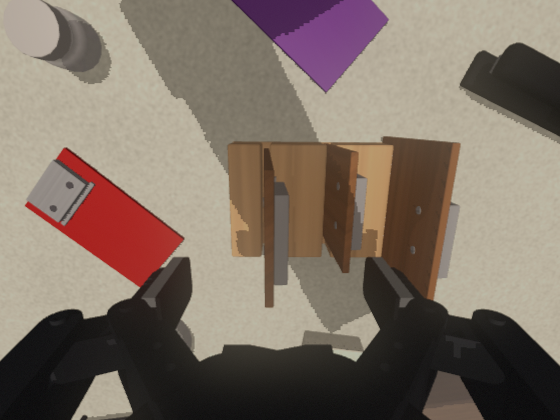

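```bash
python3 - <<'E'
from h import *
for z in(.165,.171,.177):
    a,b=onz('w3',(268.5,149),z),onz('w3',(269.5,307),z);d=b-a;print(z,(a+b)/2,np.hypot(*d),np.arctan2(d[1],d[0]))
print(tri(('w3',(268.5,149)),('w2',(270.9,101.5))),tri(('w3',(269.5,307)),('w2',(270.5,203.7))))
E
```

```text
0.165 [0.52918905 0.18649265] 0.10443318865456873 -0.15849473452195914
0.171 [0.52694468 0.18702849] 0.10076955800051926 -0.15849473452195917
0.177 [0.52470031 0.18756432] 0.0971059273464699 -0.15849473452195903
(array([0.48318511, 0.19176976, 0.08886776]), np.float64(0.00016912706545013645)) (array([0.57587697, 0.17961974, 0.17231419]), np.float64(0.0003688155866182208))
```

>>> send_rows(
  moves=[
    [[1,0,20],[0,0,0],85],
    [[1,0,40],[0,0,0],85],
    [[1,0,55],[0,0,0],85],
    [[1,0,63],[0,0,0],85],
    [[1,0,63],[0,0,0],85],
    [[1,0,63],[0,0,0],85],
  ],
)

```text
clock: 4.42
eef_pos: [0.535, 0.1905, 0.2048]
tool_rot: [0.078, 0.997, 0.001, -0.0]
ft_force: [-0.0, -0.6, -0.2]
grip_width: 0.0852
```

>>> send_rows(
  moves=[
    [[1,0,2],[0,0,0],60],
    [[1,0,2],[0,0,0],30],
    [[1,0,2],[0,0,0],8],
    [[1,0,2],[0,0,0],8],
    [[1,0,2],[0,0,0],8],
    [[1,0,2],[0,0,0],8],
    [[1,0,2],[0,0,0],8],
    [[1,0,2],[0,0,0],8],
  ],
)

```text
clock: 5.08
eef_pos: [0.5337, 0.1877, 0.2035]
tool_rot: [0.079, 0.997, -0.003, 0.0]
ft_force: [-2.1, -8.2, 6.2]
grip_width: 0.0144
```

>>> send_rows(
  moves=[
    [[0,0,-8],[0,0,0],8],
    [[0,0,-20],[0,0,0],8],
    [[0,0,-40],[0,0,0],8],
    [[0,0,-60],[0,0,0],8],
    [[0,0,-85],[0,0,0],8],
    [[0,0,-110],[0,0,0],8],
    [[0,0,-140],[0,0,0],8],
    [[0,0,-140],[0,0,0],8],
    [[0,0,-140],[0,0,0],8],
  ],
)

```text
clock: 5.83
eef_pos: [0.5345, 0.189, 0.3458]
tool_rot: [0.079, 0.997, -0.002, 0.002]
ft_force: [-0.3, 0.4, -1.5]
grip_width: 0.0143
```

```bash
python3 - <<'E'
from h import *
from scipy.spatial.transform import Rotation as R
a=snap('wrist','w4');b=snap('side','side4'); o=readout.get_obs(); p=o['eef_pos'];r=R.from_quat(o['tool_rot']);print(p,r.as_matrix().round(4).tolist(),o['ft_force'],o['grip_width'])
th=np.pi-.293; tx=np.array([np.cos(th),np.sin(th)]); print(th, np.arctan2(*r.as_matrix()[[1,0],0]))
cv2.imwrite('pics/j4.png',np.hstack([a,b[:,150:390]])[:,:,::-1])
E
```

```text
[0.53336633 0.18854799 0.34265352] [[-0.9876, 0.157, -0.0015], [0.157, 0.9876, -0.0065], [0.0004, -0.0067, -1.0]] [ 0.34390746 -0.83559125 -2.10838668] 0.014119568004381081
2.848592653589793 2.9839610960729424
```

View pics/j4.png

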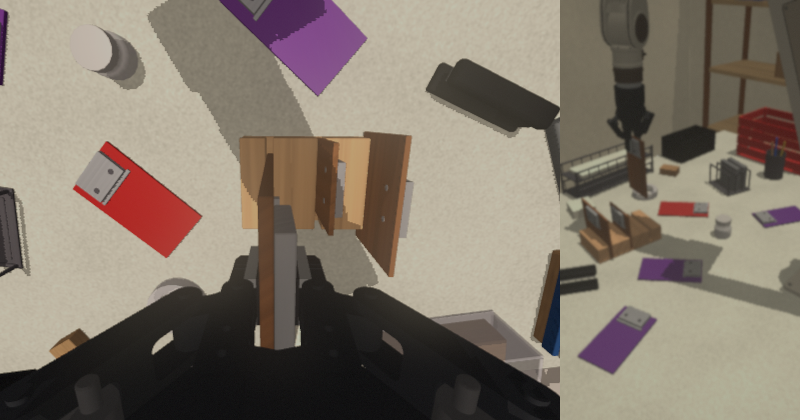

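```bash
python3 - <<'E'
from h import *
from scipy.spatial.transform import Rotation as R
c=json.load(open('pics/w4.json')); o=readout.get_obs(); r=R.from_quat(o['tool_rot']).as_matrix(); p=o['eef_pos']
Rc=np.array(c['R']); cam=r.T@(-Rc.T@np.array(c['t'])-p); print('cam in tool',cam)
im=cv2.cvtColor(cv2.imread('pics/w4.png'),cv2.COLOR_BGR2GRAY)
for u,v in((262,155),(273,155),(258.5,230),(273,230),(258,345),(273,345)):
    d=r.T@Rc.T@np.array([(u-c['cx'])/c['fx'],(v-c['cy'])/c['fy'],1]); s=(.045-cam[0])/d[0]; print((u,v),((cam+s*d)*1000).round(1))
cv2.imwrite('pics/w4c.png',cv2.resize(cv2.imread('pics/w4.png')[140:360,230:320],None,fx=5,fy=2.7,interpolation=cv2.INTER_CUBIC))
E
```

```text
cam in tool [ 0.06999766  0.0015086  -0.07289529]
(262, 155) [ 45.   -9.6 158.8]
(273, 155) [ 45.   -1.  158.7]
(258.5, 230) [45.  -2.8 -6.8]
(273, 230) [45.   0.7 -6.8]
(258, 345) [ 45.   -0.7 -44.7]
(273, 345) [ 45.    1.1 -44.7]
```

View pics/w4c.png

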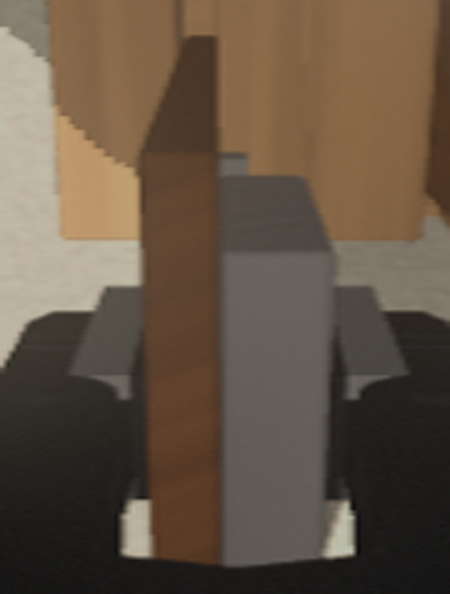

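```bash
python3 - <<'E'
from h import *
from scipy.spatial.transform import Rotation as R
c=json.load(open('pics/w4.json')); o=readout.get_obs(); r=R.from_quat(o['tool_rot']).as_matrix(); p=o['eef_pos']
Rc=np.array(c['R']); cam=r.T@(-Rc.T@np.array(c['t'])-p)
for u,v in((268,153.7),(273.4,153.7),(258.4,196.3),(273.4,196.3)):
  for X in(.045,.048):
    d=r.T@Rc.T@np.array([(u-c['cx'])/c['fx'],(v-c['cy'])/c['fy'],1]); s=(X-cam[0])/d[0]; print((u,v),((cam+s*d)*1000).round(1))
# move: tcp target over slot; angle -.293
s=np.array([.5504,-.2328]); th=np.pi-.293; ty=np.array([np.sin(th),-np.cos(th)])
t=np.r_[s+ty*.0040, .345]; print('target',t,'shift',r.T@(t-p)*1000,'dyaw world',th-np.arctan2(r[1,0],r[0,0]))
E
```

```text
(268, 153.7) [ 45.   -5.2 168.4]
(268, 153.7) [ 48.   -4.4 139.5]
(273.4, 153.7) [ 45.   -0.8 168.4]
(273.4, 153.7) [ 48.   -0.5 139.4]
(258.4, 196.3) [45.  -4.7 26.4]
(258.4, 196.3) [48.  -4.  14.5]
(273.4, 196.3) [45.   0.5 26.4]
(273.4, 196.3) [48.   0.6 14.5]
target [ 0.5515553  -0.22897047  0.345     ] shift [-8.35042866e+01 -4.09493484e+02  3.59041804e-01] dyaw world -0.1353684424831494
```

>>> send_rows(
  moves=[
    [[-2,-10,0],[0,0,0.01],8],
    [[-6,-30,0],[0,0,0.02],8],
    [[-12,-60,0],[0,0,0.03],8],
    [[-20,-100,0],[0,0,0.04],8],
    [[-28,-140,0],[0,0,0.05],8],
    [[-36,-180,0],[0,0,0.06],8],
    [[-44,-220,0],[0,0,0.075],8],
    [[-52,-260,0],[0,0,0.09],8],
    [[-60,-300,0],[0,0,0.105],8],
    [[-68,-340,0],[0,0,0.12],8],
    [[-74,-370,0],[0,0,0.13],8],
    [[-79,-395,0],[0,0,0.135],8],
  ],
)

```text
clock: 6.93
eef_pos: [0.548, -0.2173, 0.3434]
tool_rot: [0.148, 0.989, -0.003, -0.002]
ft_force: [-0.1, 0.6, -2.0]
grip_width: 0.0142
```

```bash
cat > sh.py <<'E'
from h import *
import sys
from scipy.spatial.transform import Rotation as R
o=readout.get_obs(); p=o['eef_pos'];r=R.from_quat(o['tool_rot']).as_matrix()
s=np.array([.5504,-.2328]); th=np.pi-.293; tx=np.array([np.cos(th),np.sin(th)]);ty=np.array([np.sin(th),-np.cos(th)])
t=np.r_[s+ty*.0035+tx*.0025, float(sys.argv[1])]
print(p,'shift',(r.T@(t-p)*1000).round(1),'turn tool',R.from_matrix(r.T@np.c_[np.r_[tx,0],np.r_[ty,0],[0,0,-1]]).as_rotvec().round(4),o['ft_force'],o['grip_width'])
E
python3 sh.py .345
```

```text
[ 0.54795071 -0.21726141  0.34336498] shift [ -4.4 -10.7  -1.6] turn tool [-0.007  -0.003  -0.0033] [-0.09666275  0.55715318 -1.95133826] 0.014155017036707797
```

>>> send_rows(
  moves=[
    [[-4,-10,0],[-0.007,-0.003,-0.003],8],
    [[-4,-11,0],[-0.007,-0.003,-0.003],8],
    [[-4,-11,0],[-0.007,-0.003,-0.003],8],
    [[-4,-11,0],[-0.007,-0.003,-0.003],8],
  ],
)

```text
clock: 7.27
eef_pos: [0.5482, -0.2281, 0.3427]
tool_rot: [0.146, 0.989, 0.001, -0.001]
ft_force: [-0.2, 0.6, -1.7]
grip_width: 0.0143
```

```bash
python3 sh.py .2065; python3 - <<'E'
from h import *
a=snap('wrist','w5');b=snap('side','side5')
cv2.imwrite('pics/j5.png',np.hstack([cv2.resize(a[60:360,130:430],(400,400)),cv2.resize(b[80:220,260:400],(400,400),interpolation=cv2.INTER_CUBIC)])[:,:,::-1])
E
```

```text
[ 0.54822637 -0.22811177  0.34267832] shift [ -1.2  -0.5 136.2] turn tool [ 0.0008 -0.0018  0.0003] [-0.17370989  0.57519    -1.67736976] 0.014263266070957473
```

View pics/j5.png

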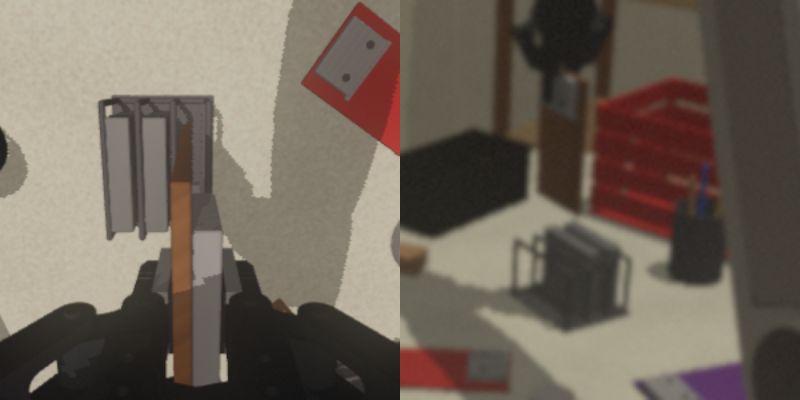

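```bash
python3 - <<'E'
from h import *
im=cv2.imread('pics/w5.png')
H=[((.6123,-.2356),(.4975,-.2013)),((.603,-.2641),(.4887,-.2303)),((.5949,-.2937),(.48,-.2586)),((.5861,-.3227),(.4712,-.2879))]
for i,h in enumerate(H):
    for e in h: print(i+1,e,((proj('w5',[*e,.08])-[130,60])*4/3).round(0))
c=cv2.resize(im[115:260,190:310],(660,600*145*660//120//600),interpolation=cv2.INTER_CUBIC)[:600];print(c.shape)
cv2.imwrite('pics/w5c.png',c)
E
```

```text
1 (0.6123, -0.2356) [207. 238.]
1 (0.4975, -0.2013) [208. 103.]
2 (0.603, -0.2641) [174. 237.]
2 (0.4887, -0.2303) [171. 103.]
3 (0.5949, -0.2937) [141. 238.]
3 (0.48, -0.2586) [136. 103.]
4 (0.5861, -0.3227) [108. 238.]
4 (0.4712, -0.2879) [ 99. 103.]
(600, 660, 3)
```

View pics/w5c.png

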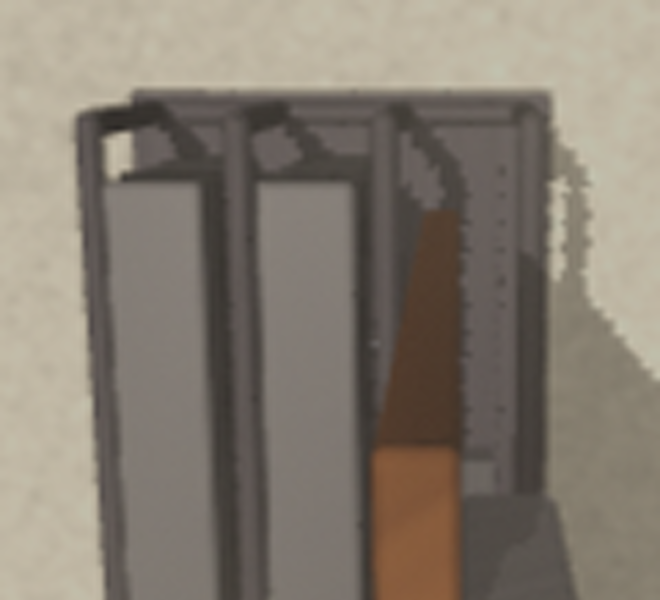

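```bash
python3 - <<'E'
from h import *
s=np.array([.5504,-.2328]); th=np.pi-.293; tx=np.array([np.cos(th),np.sin(th)]);ty=np.array([np.sin(th),-np.cos(th)])
f=lambda u,v,z: (np.array([(onz('w5',(u/5.5+190,v/5.5+115),z)-s)@a for a in(tx,ty)])*1000).round(1)
print('slot near tops',[f(u,112,.08) for u in(530,385,235,90)])
print('foot near corners',[f(u,210,.145) for u in(425,458)])
print('top near corners',[f(u,447,.31) for u in(373,459)])
E
```

```text
slot near tops [array([62.1, 15.4]), array([ 62.1, -13.7]), array([ 62.1, -43.8]), array([ 62.1, -72.9])]
foot near corners [array([48.8, -3.8]), array([48.8,  1.7])]
top near corners [array([49., -2.]), array([49. ,  3.7])]
```

>>> send_rows(
  moves=[
    [[-2,2,5],[0,0,0],8],
    [[-2,2,15],[0,0,0],8],
    [[-2,2,27],[0,0,0],8],
    [[-2,2,40],[0,0,0],8],
    [[-2,2,53],[0,0,0],8],
    [[-2,2,66],[0,0,0],8],
    [[-2,2,79],[0,0,0],8],
    [[-2,2,92],[0,0,0],8],
    [[-2,2,105],[0,0,0],8],
    [[-2,2,116],[0,0,0],8],
    [[-2,2,124],[0,0,0],8],
    [[-2,2,128],[0,0,0],8],
  ],
)

```text
clock: 8.37
eef_pos: [0.5504, -0.2251, 0.2133]
tool_rot: [0.145, 0.989, 0.001, -0.002]
ft_force: [-0.6, 0.0, -0.9]
grip_width: 0.015
```

```bash
python3 sh.py .2015
```

```text
[ 0.55035485 -0.22514293  0.21328307] shift [ 0.2 -3.8 11.8] turn tool [ 0.0007 -0.0035  0.0027] [-0.63933436  0.03382706 -0.94396239] 0.01503990382220512
```

>>> send_rows(
  moves=[
    [[0,-2,3],[0,0,0],8],
    [[0,-2,5],[0,0,0],8],
    [[0,-2,7],[0,0,0],8],
    [[0,-2,9],[0,0,0],8],
    [[0,-2,10],[0,0,0],8],
    [[0,-2,11],[0,0,0],8],
    [[0,-2,11],[0,0,0],8],
  ],
)

```text
clock: 8.95
eef_pos: [0.5498, -0.2271, 0.2024]
tool_rot: [0.145, 0.989, 0.001, -0.002]
ft_force: [-0.3, -0.5, -2.2]
grip_width: 0.0143
```

Not yet in contact; creeping down.

>>> send_rows(
  moves=[
    [[0,0,1],[0,0,0],8],
    [[0,0,2],[0,0,0],8],
    [[0,0,2],[0,0,0],8],
    [[0,0,2],[0,0,0],8],
  ],
)

```text
clock: 9.28
eef_pos: [0.55, -0.2272, 0.2017]
tool_rot: [0.145, 0.989, 0.0, -0.001]
ft_force: [-1.6, 1.2, 5.4]
grip_width: 0.0144
```

>>> send_rows(
  moves=[
    [[0,0,0],[0,0,0],20],
    [[0,0,0],[0,0,0],30],
    [[0,0,0],[0,0,0],45],
    [[0,0,0],[0,0,0],65],
    [[0,0,0],[0,0,0],85],
    [[0,0,0],[0,0,0],85],
    [[0,0,0],[0,0,0],85],
    [[0,0,0],[0,0,0],85],
    [[0,0,0],[0,0,0],85],
  ],
)

```text
clock: 10.03
eef_pos: [0.5499, -0.2272, 0.2016]
tool_rot: [0.145, 0.989, 0.0, -0.001]
ft_force: [-0.3, -0.6, 0.3]
grip_width: 0.0855
```

>>> send_rows(
  moves=[
    [[0,0,-5],[0,0,0],85],
    [[0,0,-20],[0,0,0],85],
    [[0,0,-40],[0,0,0],85],
    [[0,0,-60],[0,0,0],85],
    [[0,0,-85],[0,0,0],85],
    [[0,0,-110],[0,0,0],85],
    [[0,0,-140],[0,0,0],85],
    [[0,0,-140],[0,0,0],85],
    [[0,0,-140],[0,0,0],85],
  ],
)

```text
clock: 10.78
eef_pos: [0.551, -0.2277, 0.3446]
tool_rot: [0.145, 0.989, -0.0, 0.002]
ft_force: [0.2, -0.1, -1.0]
grip_width: 0.0847
```

```bash
python3 - <<'E'
from h import *
a=snap('wrist','w6');b=snap('side','side6')
cv2.imwrite('pics/j6.png',np.hstack([cv2.resize(a[60:360,130:430],(400,400)),cv2.resize(b[110:250,260:400],(400,400),interpolation=cv2.INTER_CUBIC)])[:,:,::-1])
E
```

```text
(no output)
```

View pics/j6.png

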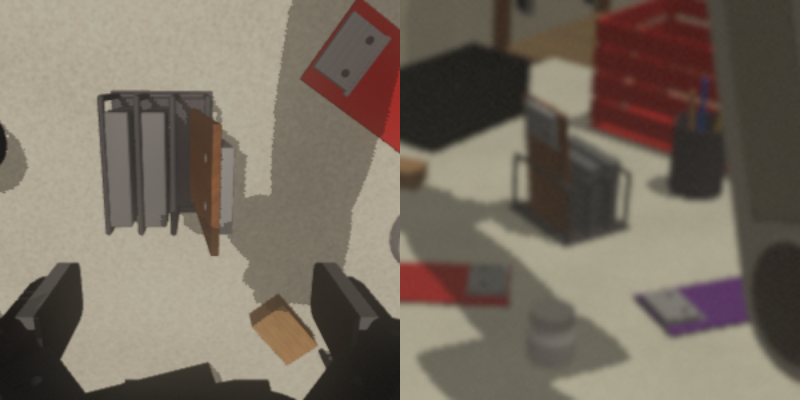

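```bash
python3 - <<'E'
from h import *
s=np.array([.5504,-.2328]); th=np.pi-.293; tx=np.array([np.cos(th),np.sin(th)]);ty=np.array([np.sin(th),-np.cos(th)])
f=lambda u,v,z: (np.array([(onz('w6',(u*.75+130,v*.75+60),z)-s)@a for a in(tx,ty)])*1000)
a,b=f(216,124,.168),f(215,254,.168);print(a,b,'top mid',(a+b)/2,'len',np.hypot(*(a-b)))
n,fr=f(190,108,.004),f(190,108,.004);print('foot near approx',n)
o=readout.get_obs();print(o['clock'],o['grip_width'],o['ft_force'])
order.job_done()
E
```

```text
[47.42759291 18.40853349] [-40.79765685  19.1326725 ] top mid [ 3.31496803 18.770603  ] len 88.22822151654624
foot near approx [47.25218633 -0.30008022]
10.8833 0.08501435344687358 [-0.10044225  0.32138725  0.30811153]
the job is handed in; nothing more can be done
```

I took the tall narrow clipboard from the wooden block, lowered it into the empty, left-most (+y) slot of the wire sorter until it touched the floor, and let go. The job was handed in at about 10.9 s of the 48 s allowed.

**Placing, from the last wrist and side pictures:**
- **Stance:** the clipboard stands clip up, leaning about 6–7° on the outer wire.
- **Position:** its centre is about 3 mm along and 9 mm across from the slot's middle, against limits of 30 mm and 16 mm.
- **Alignment:** it is in line with the slot within about 1°.
- **Foot:** I felt contact at 5 N with the tool at the height where the foot should be on the sorter's floor. I did not measure the foot's height from two views afterwards.

**Robot:** it had let go and stood about 140 mm higher, with near-zero force.

**Other two clipboards:** they were still in the block in the picture taken after the lift. I didn't check them again after that, but the arm did not go back to the block.

**Checks that disagreed:**
- Two-view heights for the sorter's wire tops came out at 81–91 mm, against the 80 mm stated.
- One two-view check on a corner of the clipboard gave a wrong height because I had picked its bottom corner, so I left it out.

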